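# Open the cabin heater's gas knob

### The job

Turn on the gas for the houseboat's cabin heater: push the large pointer knob on the grey console down against its spring, turn it anticlockwise (seen from above) past its safety stop, and let it spring back out with its pointer nose lined up with the raised steel tab on the dial's rim. Leave the small fan knob and the other things on the chart surface where they are.

Things in the scene. Friction and masses are not known exactly. Their poses are not given: they have to be found in the camera images.
- console: grey control console, 200 x 260 x 60 mm, with a flat level top, fixed on the chart surface; origin at the centre of its underside, x towards its far side. It carries the large knob (axis 50 mm to the left of its middle, along +y) and a small one
- knob_centre (a point): centre of the grip bar of the large black knob with a pointer nose, on the knob's vertical turning axis. Bar 52 mm long, 14 mm thick, 28 mm tall (14 mm up and down from this point), on a round skirt 60 mm across and 8 mm thick that hangs 12 mm above the console's top. x runs along the bar towards the nose, z is up
- knob_nose (a point): outer end of the large knob's pointer nose (7 mm wide, 10 mm tall), 42 mm from the turning axis and 9 mm below the bar's centre
- press (a joint): how far the large knob is pushed straight down, in m: 0 sprung out, 0.010 at the bottom. A spring of about 5.5 N at the start and 11 N at the bottom brings it back out when let go. Over 0.006 is needed to pass under the safety stop; 0.008 to 0.010 is a good push
- knob (a joint): turn of the large knob in rad, anticlockwise from above: 0 off (nose at the black dot, console's +x) to 1.6 (end). Starts at 0 to 0.18. Not pushed in, it is blocked at about 0.26 by the safety stop; pushed in, it passes. From about 0.75 it can spring out again and the stop then bars the way back. It stays where left (0.04 N m friction)
- tab_tip (a point): inner end, at the top, of the raised dark steel tab on the rim of the large knob's dial: a fixed bar 6 mm wide, 20 mm long, 9 mm high, pointing at the knob's axis, this end 48 mm from it. Its place differs each time, 0.95 to 1.4 rad anticlockwise of off. Its x axis points outwards from the knob's axis: the knob's x must end along it
- fan (a joint): turn of the small grey fan knob (32 mm across, with a plain bar grip and no nose), on the same console 125 mm to the right of the large knob as seen from the robot; 0 at the start. Leave alone
- gps: yellow plastic handheld GPS unit lying flat, 145 x 62 x 32 mm; origin at the centre of its underside. Leave alone
- dish: small white ceramic dish, 110 mm across, 35 mm high; origin at the centre of its underside. Leave alone
- light: upright orange buoyancy light, 80 mm across and 135 mm high; origin at the centre of its underside. Leave alone
- mug: blue ceramic mug, 80 mm across, 95 mm high; origin at the centre of its underside. Leave alone
- rule: flat dark wooden chart rule, 380 x 45 x 6 mm with two small brass buttons; origin at the centre of its underside. Leave alone
- weight: round brass chart weight, 60 mm across, 40 mm high; origin at the centre of its underside. Leave alone

How it is judged (in metres and radians):
On the way, in this order (a step that is already met when the one before it is completed fails the run):
1. the large knob is pushed in before it is past its safety stop (value of joint press above 0.005 m and value of joint knob below 0.45 rad), for 0.02 s.
2. the knob is turned past its safety stop (value of joint knob above 0.7 rad), for 0.05 s.
At the end, for the whole second after the job is handed in: The large knob is past its safety stop (over 0.7 rad), sprung fully out again (within 1.5 mm), still, and its pointer is lined up with the steel tab to within 0.15 rad (about 8.5 degrees) (angle between the x axis of knob_centre and the x axis of tab_tip, either way round below 0.15 rad and value of joint knob above 0.7 rad and value of joint press below 0.0015 m and velocity of joint knob between -0.05 and 0.05 rad/s); the robot touches nothing.
It fails at once if the small fan knob is turned (over 0.15 rad) (value of joint fan above 0.15 rad).
It fails at once if another thing on the chart surface is moved more than 30 mm (distance of any of gps, dish, light, mug, rule, weight from where it was at the start of the episode above 0.03 m).
It also fails if it takes over 32 s, if anything falls off the work surface, if the arm or the gripper's body presses on something with over 40 N, if the wrist force passes 120 N, or if a joint passes its speed limit or range.

### The arm

A 6-joint arm with a two-finger parallel gripper is mounted at the origin on the work surface. World frame = base frame: x ahead of the robot, y to its left, z up, the work surface at z = 0. Lengths are in mm, angles in degrees, forces in N, time in s.
With the tool pointing down it reaches from about 350 to 850 mm from the base axis. Payload 8.1 kg.
Tool frame: the origin (TCP) lies at the very end of the fingers, on their centre line; the grasp point (between the pads) lies r.tcp_to_grasp behind it (r.tcp_to_grasp is the distance from the TCP to the grasp point, in mm); z points along the fingers, y is the line along which they close (so a half turn about z gives the same grasp; the last joint's range is limited). The gripper opens to 85 mm and grips with 20 to 120 N. Pads are 22 mm wide; open, the fingers measure 114 mm over their backs; the gripper's body (76 mm by 85 mm) begins 54 mm behind the grasp point. The pads swing forward as they close: fully open they stand 13 mm farther back than shut.
Start: joints at [-74.221, 7.471, 85.268, -0, 87.261, -4.893], TCP at [211.834, -561.366, 231.292] pointing down, gripper open.
Joint ranges: [-169.43, 169.43], [-51.17, 129.36], [1.28, 143.12], [-76.62, 256.62], [0, 156.53], [-152.29, 152.29]. Speed limits (degrees/s): [136.94, 136.94, 159.86, 180, 180, 180].

### API

Orientations are given as [roll, pitch, yaw] about the fixed x, y, z axes, in that order (R = Rz(yaw) Ry(pitch) Rx(roll)).
In Python, from bench import r gives the robot as it stands.
- The arm moves only by the shell command python3 -m handwheel 'ROWS' [OPENING] [FORCE]. ROWS is JSON, a list of rows, each a list of 4 numbers: the shift along the tool's x, y, z in m, then the turn about the tool's z in degrees. A call has 1 to 10 rows; each row shifts and turns the commanded pose from where the row before left it, along the tool's axes as they then stand; what a row does not reach is not made up. A row lasts 1/10 s, in which the tool goes at most 50 mm and 8.59 degrees, less where a joint would pass 70% of its speed; a pose out of reach is approached as far as the arm can. A call is refused whole if a number of a shift passes 0.05 or a number of a turn 8.59, either way. A call with a gripper value outside its range is refused whole. OPENING is the finger opening in m, from 0 to 0.0854, set as the call begins (- or left out, the last holds). The fingers move at their own pace and stop on an object; FORCE is the grip in N (left out, the last holds). Time passes only in rows, so rows that do not move let the fingers close. It gives the time, the measured TCP pose, the force, the opening and the grip force at its end, in the units of the state.
- r.sense(): the state, without advancing time (a new reading comes with each control period).
- r.snapshot(name): name is "side" or "top" or "wrist"; returns the picture (420x560x3 uint8, red, green, blue); there is no depth.
- r.camera_params(name): a dict with "fx", "fy", "cx", "cy" (pixels), "D" ([k1, k2, p1, p2, k3] as OpenCV has them; the pictures are not rectified), "R" (3x3) and "t" (3): a world point X has camera coordinates R X + t; the wrist camera has in their place "mount" (4x4, takes a point from camera to tool coordinates, whose origin is the TCP and whose axes are the flange's). Camera axes: x right, y down, z forward; pixel columns grow to the right and rows downward; lengths in mm; the calibration is good to about 2 mm. A picture is of the moment at which its call begins: read the wrist's pose just before it. camera_params takes no time and is no camera call.
- r.hand_in(): hands the job in; it is judged then, once.
The state is a dict: "time": time; "joint_pos": joint angles; "qd": joint speeds; "joint_efforts": joint torques, N m; "tool_pos": TCP position; "tcp_rot": TCP orientation; "ft_force": force on the tool from outside, world axes, zero at the start; "wrist_torque": the same for the moment, N m; "finger_gap": finger opening in mm; "grip_force": force on a finger pad.
Only numpy, scipy, OpenCV 4.12 (cv2) and the standard library are available. Lean on these libraries where they do the work, as an engineer would, in place of code of your own. Each camera call takes 0.05 s, during which the arm holds its last target. There are 200 camera calls.

## Working session

There is one attempt and no reset: what is moved stays moved. The work goes in short steps, Python scripts to look and compute and a shell command to move; the robot and the scene stay as the last step left them, time stands still between calls to the robot, and variables do not carry over. Pictures are saved under pics/ and viewed, at most 10 in all, crops included, and the job is handed in when it is done.

```bash
mkdir -p pics; ls
cat > h.py <<'E'
import numpy as np, cv2
from bench import r
from scipy.spatial.transform import Rotation as Ro
def save(n,f):
    im=r.snapshot(n); cv2.imwrite(f'pics/{f}.png',im[:,:,::-1]); return im
def cam(n,s=None):
    c=r.camera_params(n); K=np.array([[c['fx'],0,c['cx']],[0,c['fy'],c['cy']],[0,0,1]]);D=np.array(c['D'],float)
    if 'R' in c: R=np.array(c['R']);t=np.array(c['t'])
    else:
        M=np.array(c['mount']);T=np.eye(4);T[:3,:3]=Ro.from_euler('xyz',s['tcp_rot'],degrees=True).as_matrix();T[:3,3]=s['tool_pos']
        W=np.linalg.inv(T@M);R=W[:3,:3];t=W[:3,3]
    return K,D,R,t
def ray(c,uv):
    K,D,R,t=c; p=cv2.undistortPoints(np.array([[uv]],float),K,D)[0,0]
    d=R.T@np.array([p[0],p[1],1]); return -R.T@t,d
def plane(c,uv,z):
    o,d=ray(c,uv); return o+d*(z-o[2])/d[2]
def tri(c1,u1,c2,u2):
    o1,d1=ray(c1,u1);o2,d2=ray(c2,u2); a=np.linalg.lstsq(np.c_[d1,-d2],o2-o1,rcond=None)[0]
    p,q=o1+a[0]*d1,o2+a[1]*d2; return (p+q)/2,np.linalg.norm(p-q)
E
python3 - <<'E'
from h import *
print(r.sense()); print(r.tcp_to_grasp)
save('top','top0');save('side','side0')
for n in('top','side'):
    c=cam(n);print(n,-c[2].T@c[3])
print(r.camera_params('wrist')['mount'])
E
```

```text
pics
{'time': 0.0, 'joint_pos': array([-7.42203420e+01,  7.51617614e+00,  8.53292766e+01, -2.87421248e-04,
        8.72622464e+01, -4.89298353e+00]), 'qd': array([ 0.00374089, -0.08866251,  0.00333699, -0.09896025, -0.0495814 ,
        0.03154328]), 'joint_efforts': array([-7.15083734e-04, -5.69404149e+01, -5.00549769e+01, -2.99053481e-04,
        1.49247417e-02, -3.33384503e-05]), 'tool_pos': array([ 211.68532253, -560.82402259,  230.23333258]), 'tcp_rot': array([-1.79892669e+02, -8.90016196e-03,  2.06726472e+01]), 'ft_force': array([-0.20820338, -0.45930948,  0.81940078]), 'wrist_torque': array([-0.02608047,  0.02019336,  0.01541785]), 'grip_force': 0.0, 'finger_gap': 85.43456851893116}
18.700000000000003
top [ 531.5171532   -22.76687343 1180.21324101]
side [   6.45208185 1195.84929431  879.61675153]
[[-2.65653092e-04 -9.60678316e-01 -2.77663649e-01  7.03514288e+01]
 [ 9.99999050e-01 -6.30741348e-04  1.22553564e-03 -5.64605815e-01]
 [-1.35247946e-03 -2.77663060e-01  9.60677571e-01 -1.41587970e+02]
 [ 0.00000000e+00  0.00000000e+00  0.00000000e+00  1.00000000e+00]]
```

View pics/top0.png

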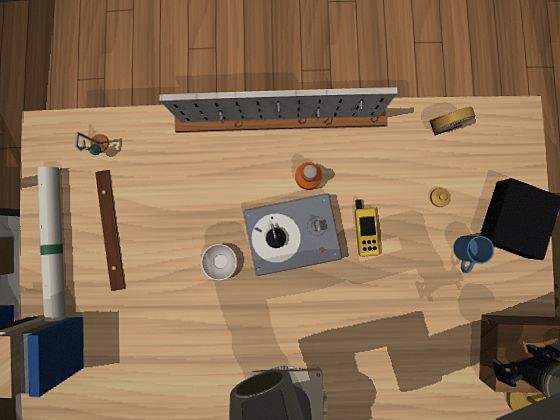

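View pics/side0.png

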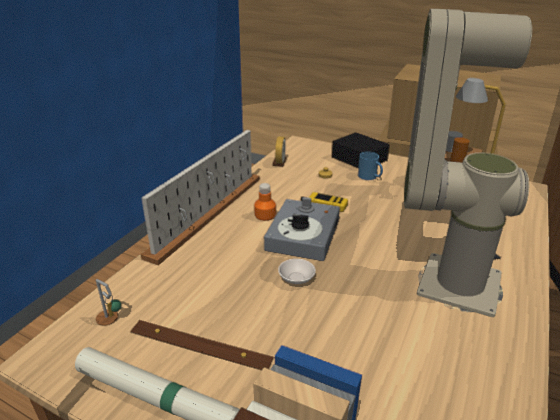

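Run:
```python
from h import *
im=cv2.imread('pics/top0.png'); cv2.imwrite('pics/top0c.png',cv2.resize(im[185:285,230:350],None,fx=6,fy=6,interpolation=cv2.INTER_CUBIC))
c=cam('top');s=cam('side')
for n,u in dict(dial=(276,238),dot=(273.5,222),tab=(258,231)).items(): print(n,plane(c,u,60))
print(plane(s,(300,229),60), tri(c,(276,237),s,(300,222)))
print(plane(c,(245,208),60),plane(c,(332,195),60),plane(c,(343,260),60),plane(c,(256,275),60))
```

```text
dial [511.51600993  18.33697516  60.        ]
dot [558.78245865  24.51907905  60.        ]
tab [533.47616961  70.8902656   60.        ]
[509.43567152  28.32616238  60.        ] (array([514.79151356,  17.57971096,  79.18949279]), np.float64(0.10155146678130011))
[602.43906271 107.87275235  60.        ] [ 633.92838408 -150.46976825   60.        ] [ 441.8788532  -176.47015619   60.        ] [404.6852216   79.78837497  60.        ]
```

View pics/top0c.png

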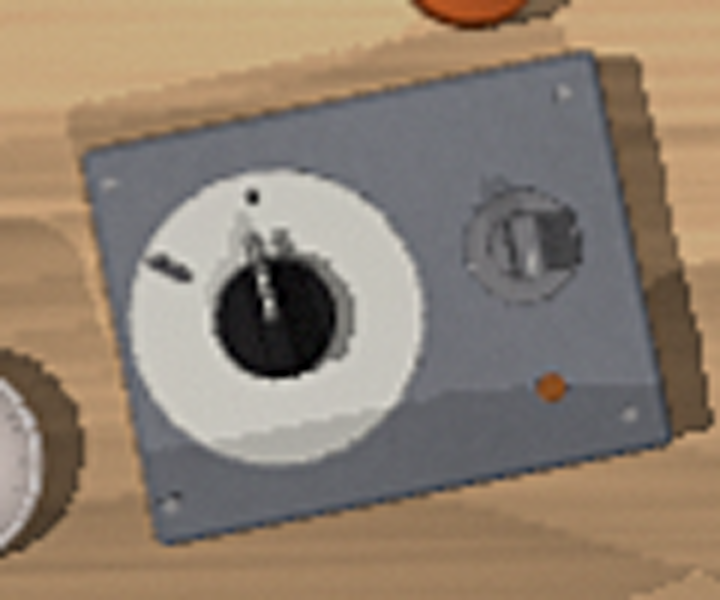

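Dial centre is at crop (278,317), the dot at (252,197) and the tab runs (150,262) to (190,275). That puts the knob at about (512,18) mm. I'll bring the wrist camera over it.

```bash
python3 -m handwheel '[[0.034,-0.031,0.002,0],[0.035,-0.031,0.002,0],[0.035,-0.031,0.002,0],[0.035,-0.031,0.002,0],[0.035,-0.031,0.002,0],[0.035,-0.031,0.002,0],[0.035,-0.031,0.002,0]]' 0.0854 60 && python3 -m handwheel '[[0.035,-0.031,0.002,0],[0.035,-0.031,0.002,0],[0.035,-0.031,0.002,0],[0.035,-0.031,0.002,0],[0.035,-0.031,0.002,0],[0.035,-0.031,0.002,0],[0.034,-0.031,0.002,0],[0,0,0,0],[0,0,0,0]]'
python3 - <<'E'
from h import *
s=r.sense();print(s['time'],s['tool_pos'],s['tcp_rot']);im=save('wrist','w1')
np.save('w1s.npy',np.r_[s['tool_pos'],s['tcp_rot']])
E
```

```text
time: 0.8
tool_pos: [363.8, -270.3, 216.9]
tcp_rot: [-180.0, 0.0, 20.7]
ft_force: [0.7, -0.8, 0.2]
finger_gap: 85.4
grip_force: 0.0
time: 1.7
tool_pos: [514.9, 17.9, 202.5]
tcp_rot: [-180.0, 0.1, 20.8]
ft_force: [0.7, -0.1, 0.0]
finger_gap: 85.3
grip_force: 0.0
1.7 [514.87216494  17.92588799 202.5325413 ] [-1.79979344e+02  9.58339934e-02  2.08280773e+01]
```

View pics/w1.png

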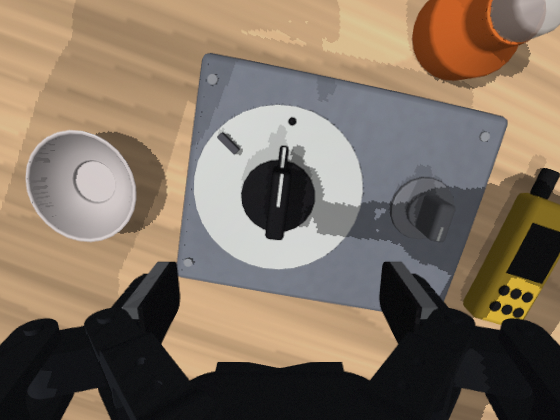

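The wrist view shows the dial centred near (278,188), the dot at (292,121), the tab from (221,134) to (240,152), the nose tip at (284,147) and the bar's rear end at (274,238).

```bash
cat > m.py <<'E'
from h import *
v=np.load('w1s.npy');cw=cam('wrist',dict(tool_pos=v[:3],tcp_rot=v[3:]));ct=cam('top')
def dial(f,box):
    x0,y0,x1,y1=box;im=cv2.imread(f)[y0:y1,x0:x1];h=cv2.cvtColor(im,cv2.COLOR_BGR2HSV)
    m=((h[...,1]<40)&(h[...,2]>(150))).astype('uint8')
    cs=cv2.findContours(m,0,1)[0];k=cv2.convexHull(max(cs,key=cv2.contourArea))
    e=cv2.fitEllipse(k);print(f,e);return np.array(e[0])+[x0,y0],e
uw,_=dial('pics/w1.png',(180,90,375,290));ut,_=dial('pics/top0.png',(245,205,310,268))
print('dial tri',tri(cw,uw,ct,ut),'plane60',plane(cw,uw,60),plane(ct,ut,60))
im=cv2.imread('pics/w1.png');g=im.max(2)
def blob(box,th):
    x0,y0,x1,y1=box;m=(g[y0:y1,x0:x1]<th).astype('uint8')
    k=max(cv2.findContours(m,0,1)[0],key=cv2.contourArea);return k.reshape(-1,2)+[x0,y0]
tab=blob((212,125,248,160),130);R=cv2.minAreaRect(tab.astype('float32'));print('tab',R)
dot=blob((284,113,300,129),100).mean(0);print('dot',dot)
bar=blob((230,135,330,250),75);print('knob blob',cv2.boundingRect(bar))
C=plane(cw,uw,60)[:2]
bx=cv2.boxPoints(R);P=np.array([plane(cw,p,69)[:2] for p in bx])
d=sorted(P,key=lambda p:np.linalg.norm(p-C));i=(d[0]+d[1])/2;o=(d[2]+d[3])/2
ang=lambda w:np.degrees(np.arctan2(w[1],w[0]))
print('tab in/out r',np.linalg.norm(i-C),np.linalg.norm(o-C),'ang',ang((i+o)/2-C),ang(o-i))
D=plane(cw,dot,60)[:2];print('dot ang',ang(D-C))
n=plane(cw,(284,147.5),90)[:2];b=plane(cw,(275,239),108)[:2]
print('C',C,'nose',n,np.linalg.norm(n-C),ang(n-C),'rear',b,np.linalg.norm(b-C),ang(n-b))
cv2.imwrite('pics/w1c.png',cv2.resize(im[110:260,200:350],None,fx=4,fy=4,interpolation=cv2.INTER_CUBIC))
E
python3 m.py
```

```text
pics/w1.png ((97.78665161132812, 96.54473876953125), (164.7261199951172, 169.2371826171875), 92.68168640136719)
pics/top0.png ((30.553070068359375, 32.33903503417969), (48.52137756347656, 48.80198287963867), 63.15168762207031)
dial tri (array([513.48069035,  19.86093923,  36.28186098]), np.float64(1.4775049434063459)) plane60 [519.00726477  21.09657124  60.        ] [513.49118882  19.60329463  60.        ]
tab ((230.25003051757812, 142.75001525878906), (28.284271240234375, 10.606600761413574), 45.0)
dot [291.95 120.9 ]
knob blob (241, 146, 74, 94)
tab in/out r 42.30446622216843 64.36534455807038 ang 65.75495781252802 64.93104272962974
dot ang 8.874208488711938
C [519.00726477  21.09657124] nose [554.70220058  29.62884849] 36.70052039851101 13.44334896271966 rear [491.63188871  12.76660301] 28.614674294198515 14.968300862780385
```

View pics/w1c.png

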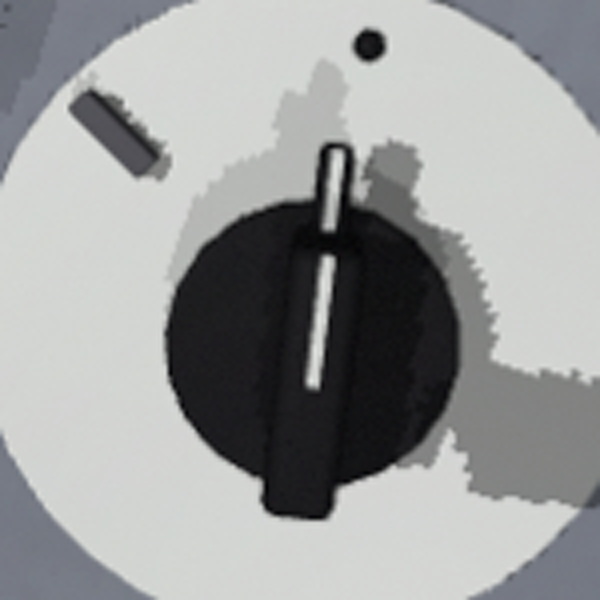

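```bash
cat >> m.py <<'E'
print('---')
f=lambda x,y:(200+(x+.5)/4-.5,110+(y+.5)/4-.5)
print('skirt',plane(cw,f(312,345),80))
a,b=plane(cw,f(326,255),108)[:2],plane(cw,f(313,388),108)[:2];print('line',ang(a-b),a,b)
a,b=plane(cw,f(338,150),90)[:2],plane(cw,f(332,230),90)[:2];print('nose',ang(a-b),a,b)
a,b=plane(cw,f(92,92),69)[:2],plane(cw,f(157,157),69)[:2];print('tab',ang(a-b),a,b)
a,b=plane(cw,f(72,107),69)[:2],plane(cw,f(140,178),69)[:2];print('tab',ang(a-b),a,b)
print('rear',plane(cw,f(298,517),108))
E
python3 m.py|sed 1,/---/d
```

```text
skirt [516.1966975   20.10279316  80.        ]
line 15.392280965313219 [539.06307151  26.04375742] [515.6550142   19.59949695]
nose 16.714243800328344 [554.99141525  29.64144251] [540.71486418  25.35440301]
tab 64.98240713141578 [546.3460613   77.98242856] [538.78015479  61.77028816]
tab 63.512992450683356 [542.17293321  80.77564589] [533.61059991  63.59250541]
rear [491.49532143  13.40460165 108.        ]
```

```bash
python3 -m handwheel '[[0.0023,-0.0016,0.015,5.3],[0,0,0.015,0],[0,0,0.015,0],[0,0,0.012,0],[0,0,0,0]]'
python3 - <<'E'
from h import *
s=r.sense();print(s['tool_pos'],s['tcp_rot']);save('wrist','w2')
np.save('w2s.npy',np.r_[s['tool_pos'],s['tcp_rot']])
E
```

```text
time: 2.25
tool_pos: [514.9, 18.8, 143.5]
tcp_rot: [-179.9, 0.2, 15.4]
ft_force: [-0.5, 0.4, -0.0]
finger_gap: 85.2
grip_force: 0.0
[514.93069503  18.82921738 143.50965841] [-179.92157631    0.24111284   15.38833658]
```

View pics/w2.png

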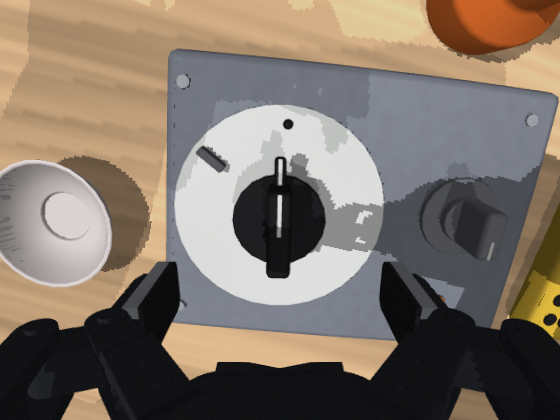

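The bar is now vertical in the image at column 279, midway between the pads. The rear end is at (278,276) and the nose tip at (281,158).

```bash
cat > t.py <<'E'
from h import *
g=lambda n:(lambda v:cam('wrist',dict(tool_pos=v[:3],tcp_rot=v[3:])))(np.load(n))
a,b=g('w1s.npy'),g('w2s.npy');f=lambda x,y:(200+(x+.5)/4-.5,110+(y+.5)/4-.5)
for n,p,q in [('rear',f(298,517),(278,276.5)),('nose',f(338,146),(281,158)),('dot',f(370,45),(288,124.3)),('line rear',f(313,388),(279,237)),('skirt',f(312,345),(279,220))]: print(n,tri(a,p,b,q))
print(plane(b,(278,276.5),108),plane(b,(279,220),80))
E
python3 t.py
```

```text
rear (array([489.36624412,  12.81554824, 102.40159112]), np.float64(0.28764157126473283))
nose (array([555.36371601,  29.51419213,  87.49422378]), np.float64(0.48118748877255163))
dot (array([574.29468904,  30.249363  ,  76.78924709]), np.float64(0.22772648664818138))
line rear (array([515.19842851,  19.42820475, 106.38514703]), np.float64(0.025379235619073532))
skirt (array([516.11285223,  19.88417753,  79.70413165]), np.float64(0.3449463431805827))
[492.24339303  13.72837902 108.        ] [516.20577873  19.73738765  80.        ]
```

```bash
python3 -m handwheel '[[0.0017,-0.0008,0.014,0],[0,0,0.014,0],[0,0,0.014,0],[0,0,0.013,0],[0,0,0,0]]' && python3 -m handwheel '[[0,0,0,0],[0,0,0,0],[0,0,0,0],[0,0,0,0],[0,0,0,0],[0,0,0,0]]' 0 60
```

```text
time: 2.8
tool_pos: [516.2, 20.7, 88.2]
tcp_rot: [-179.9, 0.3, 15.4]
ft_force: [0.3, -0.4, -0.4]
finger_gap: 85.7
grip_force: 0.0
time: 3.4
tool_pos: [518.7, 20.4, 92.0]
tcp_rot: [180.0, -0.1, 15.4]
ft_force: [-0.1, 0.3, 3.8]
finger_gap: 12.3
grip_force: 61.6
```

```bash
python3 -m handwheel '[[0,0,0.003,0],[0,0,0,0]]'; python3 -m handwheel '[[0,0,0.003,0],[0,0,0,0],[0,0,0,0]]'
```

```text
time: 3.6
tool_pos: [518.7, 20.4, 88.9]
tcp_rot: [180.0, -0.1, 15.4]
ft_force: [-1.6, -0.9, 6.5]
finger_gap: 12.5
grip_force: 61.8
time: 3.9
tool_pos: [518.7, 20.4, 86.2]
tcp_rot: [180.0, -0.1, 15.4]
ft_force: [-1.6, 0.0, 7.5]
finger_gap: 12.6
grip_force: 62.1
```

```bash
python3 -m handwheel '[[0,0,0.002,0],[0,0,0.001,0],[0,0,0,0],[0,0,0,0]]'; python3 -m handwheel '[[0,0,0.0015,0],[0,0,0,0],[0,0,0,0]]'
```

```text
time: 4.3
tool_pos: [518.8, 20.4, 83.5]
tcp_rot: [180.0, -0.1, 15.4]
ft_force: [-3.7, -0.7, 9.1]
finger_gap: 12.6
grip_force: 62.2
time: 4.6
tool_pos: [518.8, 20.4, 82.1]
tcp_rot: [180.0, -0.1, 15.4]
ft_force: [-4.7, 0.2, 10.8]
finger_gap: 12.5
grip_force: 62.5
```

```bash
python3 -m handwheel '[[0,0,0,-5],[0,0,0,-5],[0,0,0,-5],[0,0,0,-5]]'; python3 -m handwheel '[[0,0,0,-5],[0,0,0,-6],[0,0,0,-6],[0,0,0,0]]'
```

```text
time: 5.0
tool_pos: [518.3, 21.4, 81.9]
tcp_rot: [-179.9, -0.1, 35.6]
ft_force: [-5.6, 4.6, 11.7]
finger_gap: 12.1
grip_force: 62.6
time: 5.4
tool_pos: [517.6, 22.1, 81.9]
tcp_rot: [-179.8, -0.1, 52.6]
ft_force: [-8.7, 7.5, 15.2]
finger_gap: 12.0
grip_force: 63.0
```

```bash
python3 -m handwheel '[[0,-0.001,0,-6],[0,0,0,-6.4],[0,0,0,0],[0,0,0,0]]'; python3 -m handwheel '[[0,0,-0.003,0],[0,0,-0.003,0],[0,0,-0.003,0],[0,0,0,0],[0,0,0,0]]'
```

```text
time: 5.8
tool_pos: [516.9, 22.6, 81.9]
tcp_rot: [-179.9, -0.1, 64.8]
ft_force: [-8.6, 6.7, 15.1]
finger_gap: 12.6
grip_force: 63.0
time: 6.3
tool_pos: [516.8, 22.6, 90.0]
tcp_rot: [-179.9, -0.1, 64.8]
ft_force: [-4.9, 6.5, 5.0]
finger_gap: 12.4
grip_force: 61.8
```

Sprung out. I'll open the gripper, rise and look.

```bash
python3 -m handwheel '[[0,0,0,0],[0,0,0,0],[0,0,0,0],[0,0,0,0],[0,0,0,0],[0,0,0,0]]' 0.0854; python3 -m handwheel '[[0,0,-0.02,0],[0,0,-0.03,0],[0,0,-0.03,0],[0,0,-0.03,0],[0,0,0,0],[0,0,0,0]]'
python3 - <<'E'
from h import *
s=r.sense();save('wrist','w3')
np.save('w3s.npy',np.r_[s['tool_pos'],s['tcp_rot']])
im=cv2.imread('pics/w3.png');cv2.imwrite('pics/w3c.png',cv2.resize(im[90:290,180:380],None,fx=3,fy=3,interpolation=cv2.INTER_CUBIC))
E
```

```text
time: 6.9
tool_pos: [517.4, 21.0, 89.8]
tcp_rot: [-180.0, 0.0, 64.8]
ft_force: [-0.5, 0.5, -0.1]
finger_gap: 85.4
grip_force: 0.0
time: 7.5
tool_pos: [518.0, 21.0, 200.6]
tcp_rot: [179.9, -0.0, 64.8]
ft_force: [0.1, -0.2, -0.7]
finger_gap: 85.6
grip_force: 0.0
```

View pics/w3c.png

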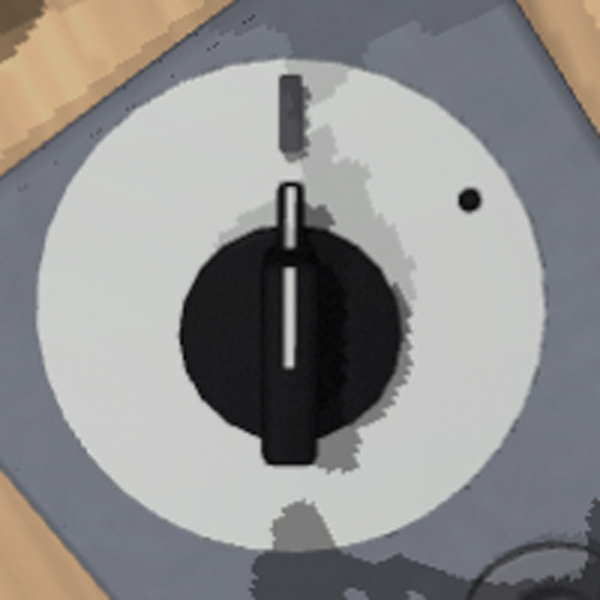

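The crop shows the tab, nose and bar all in column 290, so the pointer is lined up. The skirt is the same size as before at the same camera height, so the knob is sprung out.

```bash
python3 -c "
from bench import r
print(r.hand_in())"
```

```text
the job is handed in; nothing more can be done
None
```

The gas knob was pushed in, turned about 49° anticlockwise past its safety stop, and let spring back out with its nose lined up with the steel tab. I handed the job in at about 7.6 s with the gripper clear; no verdict came back.

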